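# Load a circuit carrier from the magazine onto the microscope's tilting rest

## Task

Draw the bottom carrier straight out of the magazine's mouth without disturbing the three stacked above it, and lay it down flat on the grey mat so that you can take it again by its two short ends. Then lay it, circuit side up, on the sloped bed of the tilting rest: flat on the bed, one long side up against the fence at the bed's low edge, centred along the fence. Let go of it there without dropping it, and leave the other things on the bench where they are.

Things in the scene. Friction and masses are not known exactly. Their poses are not given: they have to be found in the camera images.
- carrier_center (a point): The carrier to load, lowest in the magazine: flat aluminium bar 60 x 30 x 8 mm, about 50 g, white ceramic circuit in its top face. Point: its centre, 4 mm above its underside. x along its length, y across its width, z out of the circuit face. At the start 33 to 37 mm of it stand out of the mouth, underside 26 mm above the bench, both long sides free for fingers.
- magazine: Gravity magazine, fixed: upright matt grey chute on a grey foot. Origin on the bench under the stack's centre; x points away from the mouth (carriers come out towards -x), z up. Walls 60 mm high, 39 mm wide outside; foot 60 mm wide, 8 mm thick, x = -35 to +86 mm. A feed slide, clamped forward, carries the stack when the bottom carrier is drawn. Rear knobs up to 53 mm high.
- mouth (a point): Middle of the magazine's mouth: the lower edge of the gate's front face, 36.5 mm above the bench; axes as the magazine's. The gate holds back the upper carriers. The bottom carrier's rear end passes it after 22 to 27 mm of level travel along -x; until then, do not raise or tip it. A tongue 14 mm wide supports it 25 mm out from the gate; beside that is bare bench.
- rest_seat (a point): Tilting rest: dark foot 90 x 70 mm, yoke, and a narrow matt grey bed that slopes down towards the robot's side. Point: on the bed's surface at the fence's foot, half-way along, 77 to 81 mm above the bench. x up the slope, y along the fence, z square out of the bed. Bright fence 6 mm high, 52 mm long, at x = -4 to 0; bed 52 mm long, 24 mm up the slope.
- seated (a point): Where the centre of a properly seated carrier lies on the rest (15 mm up the slope from the fence's face, 4 mm above the bed); axes as rest_seat, the carrier's length along y. The fence leaves no room for a finger at the lower long side: there the carrier is held by its two short ends, which overhang bed and fence by 4 mm each.
- rest_head (a joint): Slope of the rest's bed, rad (0 is level; set between 0.40 and 0.65). Clamped: it turns only under more than 1.2 N m. Its hinge runs along the fence's direction, 65 mm above the bench, 22 mm under the bed's surface. Yoke 40 mm wide; a black clamp knob at one side reaches 28 mm from the middle, 14 mm or more under the bed.
- stacked1_center (a point): Centre of the lowest of the three carriers (each the same as the one to load) stacked flat in the magazine above the bottom one; 38 mm above the bench. Axes as the carrier's.
- stacked2_center (a point): Centre of the middle one of the stack, 46 mm above the bench.
- stacked3_center (a point): Centre of the top one of the stack, 54 mm above the bench.
- mat_center (a point): Grey mat, 150 x 160 mm and 2 mm thick, fixed flat on the bench in front of the robot, for putting things down. The point is the centre of its top face; x along its 150 mm, y along its 160 mm.
- tweezers: Bystander: steel tweezers lying flat, 130 mm long, 9 mm high. Origin under the middle.
- screwdriver: Bystander: screwdriver 150 mm long, lying on the bench.
- loupe: Bystander: black eye loupe standing on the bench, 42 mm across and 42 mm high. Origin under its centre.
- angle_block: Bystander: steel gauge block with two round marks, 50 x 20 x 30 mm high. Origin under its centre.
- chip_tray: Bystander: flat black chip tray 51 x 51 x 9 mm. Origin under its centre.
- bottle: Bystander: amber glass bottle with a black cap, 48 mm across, 115 mm high. Origin under its centre.
- dish: Bystander: white dish, 90 mm across, 14 mm high. Origin under its centre.
Things that resemble listed ones, but are neither listed nor needed, are in the scene too. What is shaped like the part that bears carrier_center but brown or orange is not meant.

How it is judged:
On the way, in this order (a step that is already met when the one before it is completed fails the run):
1. The bottom carrier is wholly out of the magazine, clear of its mouth, and the three above it are still stacked level in the magazine (distance between carrier_center and magazine above 0.075 m and x of stacked1_center in the frame of magazine between -0.004 and 0.004 m and y of stacked1_center in the frame of magazine between -0.004 and 0.004 m and z of stacked1_center in the frame of magazine between 0.034 and 0.042 m and angle between each of stacked1_center, stacked2_center, stacked3_center's own z axis and vertical below 0.08 rad and x of stacked2_center in the frame of magazine between -0.004 and 0.004 m and y of stacked2_center in the frame of magazine between -0.004 and 0.004 m and z of stacked2_center in the frame of magazine between 0.042 and 0.05 m and x of stacked3_center in the frame of magazine between -0.004 and 0.004 m and y of stacked3_center in the frame of magazine between -0.004 and 0.004 m and z of stacked3_center in the frame of magazine between 0.05 and 0.058 m), for 0.1 s.
2. The carrier lies flat on the mat, let go by the gripper (x of carrier_center in the frame of mat_center between -0.075 and 0.075 m and y of carrier_center in the frame of mat_center between -0.08 and 0.08 m and z of carrier_center in the frame of mat_center between 0.001 and 0.007 m and angle between carrier_center's own z axis and vertical below 0.1 rad and contact force between the fingers and carrier below 0.05 N), for 0.2 s.
At the end, for the whole second after the job is handed in: The drawn carrier lies on the rest, circuit up, let go, at rest: flat on the bed (2 mm, 0.07 rad), long side within 3 mm of the fence and parallel within 0.07 rad, within 6 mm of the fence's middle. The other three are still stacked level in the magazine, within 4 mm of their places (x of carrier_center in the frame of rest_seat between 0.012 and 0.018 m and y of carrier_center in the frame of rest_seat between -0.006 and 0.006 m and z of carrier_center in the frame of rest_seat between 0.002 and 0.006 m and angle between the x axis of carrier_center and the y axis of rest_seat, either way round below 0.07 rad and angle between the z axis of carrier_center and the z axis of rest_seat, either way round below 0.07 rad and angle between carrier_center's own z axis and vertical below 1 rad and linear speed of carrier below 0.01 m/s and contact force between the fingers and carrier below 0.05 N and x of stacked1_center in the frame of magazine between -0.004 and 0.004 m and y of stacked1_center in the frame of magazine between -0.004 and 0.004 m and z of stacked1_center in the frame of magazine between 0.034 and 0.042 m and angle between each of stacked1_center, stacked2_center, stacked3_center's own z axis and vertical below 0.08 rad and x of stacked2_center in the frame of magazine between -0.004 and 0.004 m and y of stacked2_center in the frame of magazine between -0.004 and 0.004 m and z of stacked2_center in the frame of magazine between 0.042 and 0.05 m and x of stacked3_center in the frame of magazine between -0.004 and 0.004 m and y of stacked3_center in the frame of magazine between -0.004 and 0.004 m and z of stacked3_center in the frame of magazine between 0.05 and 0.058 m); the robot touches nothing.
It fails at once if A carrier of the stack is pulled, pushed or lifted out of its place (more than 8 mm) (distance of any of stacked1_center, stacked2_center, stacked3_center from where it was at the start of the episode above 0.008 m).
It fails at once if The carrier is dropped or thrown: it moves faster than 0.6 m/s while the fingers do not hold it (linear speed of carrier above 0.6 m/s and contact force between the fingers and carrier below 0.01 N).
It fails at once if Another thing on the bench is shifted by more than 15 mm (distance of any of tweezers, screwdriver, loupe, angle_block, chip_tray, bottle, dish from where it was at the start of the episode above 0.015 m).
It also fails if it takes over 54 s, if anything falls off the work surface, if the arm or the gripper's body presses on something with over 40 N, if the wrist force passes 120 N, or if a joint passes its speed limit or range.

## Robot

A 7-joint arm with a two-finger parallel gripper is mounted at the origin on the work surface. World frame = base frame: x ahead of the robot, y to its left, z up, the work surface at z = 0. Lengths are in m, angles in rad, forces in N, time in s.
With the tool pointing down it reaches from about 0.375 to 0.925 m from the base axis. Payload 3.1 kg.
Tool frame: the origin (TCP) lies between the finger pads; the fingertips stand nose_length ahead of it and the grasp point (between the pads) lies 11 mm behind it (nose_length is the distance from the TCP to the fingertips, in m); z points along the fingers, y is the direction in which the jaws open and shut (so a half turn about z gives the same grasp; the last joint's range is limited). The gripper opens to 85 mm and grips with 20 to 120 N. Pads are 22 mm wide; open, the fingers measure 114 mm over their backs; the gripper's body (76 mm by 85 mm) begins 54 mm behind the grasp point. The pads swing forward as they close: fully open they stand 13 mm farther back than shut.
Start: joints at [1.055, 0.383, 0.044, 1.598, -0.018, 1.161, -0.05], TCP at [0.264, -0.594, 0.239] pointing down, gripper open.
Joint ranges: [-2.61, 2.61], [-0.41, 2.15], [-1.48, 1.57], [0, 2.5], [-1.57, 4.71], [0.05, 1.97], [-2.85, 2.85]. Speed limits (rad/s): [2.79, 2.79, 3.14, 3.14, 3.14, 3.14, 3.14].

## Interface

Orientations are given as a rotation vector (axis times angle).
In Python, from cell import move_pose, move_linear, set_joints, ungrasp, gripper_close, wait, ik, grab_frame, camera_model, Unreachable, sign_off, get_time_s, get_qpos, get_dq, get_effort, get_ee_pos, get_orientation, get_force, get_wrist_torque, get_opening, nose_length gives the robot as it stands. Calls block until the motion is done:
- move_pose(position, orientation): joint-space move of the TCP to a pose.
- move_linear(position, speed=0.15, ori=None, stop_force=None): straight line of the TCP; ori=None keeps the orientation; speed is the mean speed in m/s. With stop_force (N) it stops when the force on the tool has changed by that much, and returns True; else False.
- set_joints(angles): joint-space move.
- ungrasp() and gripper_close(grip_force=None): open the fingers fully, or close them until they stop; grip_force is the grip in N (None keeps the last).
- wait(seconds).
- ik(position, orientation): joint angles nearest the present ones, or None.
- grab_frame(name): name is "scene" or "top"; returns the picture (384x512x3 uint8, red, green, blue); there is no depth.
- camera_model(name): a dict with "fx", "fy", "cx", "cy" (pixels), "R" (3x3) and "t" (3): a world point X has camera coordinates R X + t. Camera axes: x right, y down, z forward; pixel columns grow to the right and rows downward; lengths in m; the calibration is good to about 2 mm. A picture is of the moment at which its call begins. camera_model takes no time and is no camera call.
A pose or a line that the arm cannot do raises Unreachable and nothing moves.
- sign_off(): hands the job in, once; it reports no verdict.
Readings, each from a call of its own:
- get_time_s(): time.
- get_qpos(): joint angles.
- get_dq(): joint speeds.
- get_effort(): joint torques, N m.
- get_ee_pos(): TCP position.
- get_orientation(): TCP orientation.
- get_force(): force on the tool from outside, world axes, zero at the start.
- get_wrist_torque(): the same for the moment, N m.
- get_opening(): opening from 0.0 (shut) to 1.0 (fully open).
Only numpy, scipy, OpenCV 4.12 (cv2) and the standard library are available. Lean on these libraries where they do the work, as an engineer would, in place of code of your own. Each camera call takes 0.05 s, during which the arm holds its last target. There are 200 camera calls.

## Working session

There is one attempt and no reset: what is moved stays moved. The work goes in short steps, each a Python script; the robot and the scene stay as the last script left them, time stands still between calls to the robot, and variables do not carry over. Pictures are saved under pics/ and viewed, about 8 in all and at most 12, crops included, and the job is handed in when it is done.

```bash
mkdir -p pics; ls; python3 - <<'E'
from cell import *
import cv2,numpy as np
for n in("scene","top"):
    f=grab_frame(n); cv2.imwrite(f"pics/{n}0.png",f[:,:,::-1]); 
    print(n,{k:np.round(v,4).tolist() for k,v in camera_model(n).items()})
a=cv2.imread("pics/scene0.png");b=cv2.imread("pics/top0.png")
cv2.imwrite("pics/t0.png",cv2.resize(b,(800,600),interpolation=cv2.INTER_CUBIC))
cv2.imwrite("pics/s0.png",cv2.resize(a,(800,600),interpolation=cv2.INTER_CUBIC))
print(nose_length() if callable(nose_length) else nose_length,get_time_s(),get_orientation())
E
```

```text
pics
scene {'fx': 403.9054, 'fy': 403.9054, 'cx': 259.7612, 'cy': 192.6831, 'R': [[-0.7543, 0.6565, 0.0078], [0.402, 0.4712, -0.7851], [-0.5191, -0.5891, -0.6193]], 't': [0.3817, -0.1549, 1.4024]}
top {'fx': 418.0417, 'fy': 418.0417, 'cx': 249.4047, 'cy': 191.8235, 'R': [[-0.0092, -0.9999, 0.0041], [-0.9961, 0.0088, -0.0875], [0.0874, -0.0049, -0.9962]], 't': [-0.0157, 0.5202, 1.2338]}
0.008 0.1 [-3.07099649e+00 -6.51154377e-01  1.01327473e-03]
```

View pics/t0.png

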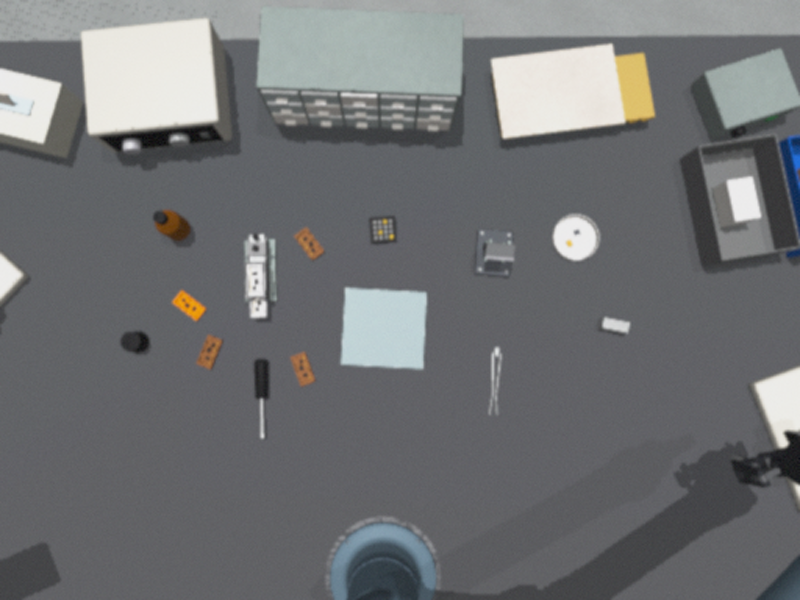

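View pics/s0.png

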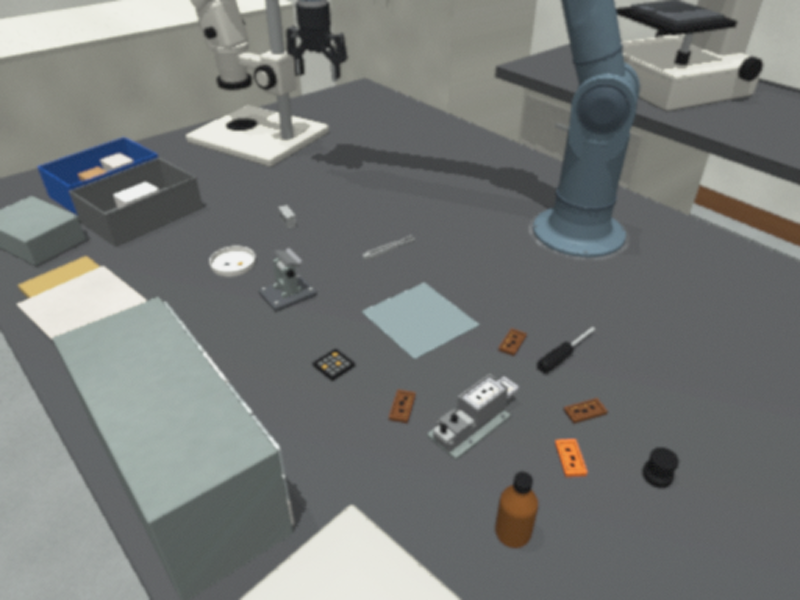

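The top view shows the magazine at about (257,280) with its mouth towards the robot, the mat at (385,328) and the rest at (495,252). In the scene view the magazine is at (475,415) and the rest at (288,275). Next I'll enlarge both.

```bash
python3 - <<'E'
import cv2,numpy as np
a=cv2.imread("pics/scene0.png");b=cv2.imread("pics/top0.png")
def crop(im,u0,v0):
    c=cv2.resize(im[v0:v0+60,u0:u0+80],(400,300),interpolation=cv2.INTER_CUBIC)
    for i in range(0,80,10):
        cv2.putText(c,str(u0+i),(i*5,8),0,.3,(0,255,255),1); cv2.line(c,(i*5,10),(i*5,14),(0,255,255),1)
    for i in range(10,60,10):
        cv2.putText(c,str(v0+i),(0,i*5+3),0,.3,(0,255,255),1); cv2.line(c,(20,i*5),(24,i*5),(0,255,255),1)
    return c
m=np.vstack([np.hstack([crop(b,125,147),crop(b,277,132)]),np.hstack([crop(a,266,236),crop(a,145,145)])])
cv2.imwrite("pics/c0.png",m)
E
```

```text
(no output)
```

View pics/c0.png

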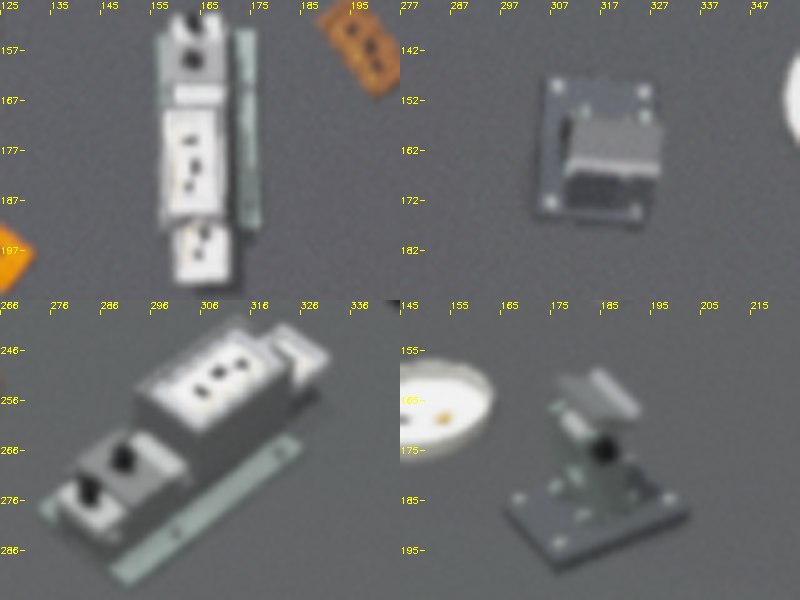

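```bash
cat > cr.py <<'E'
import cv2,numpy as np
def crop(im,u0,v0,w,h,s):
    c=cv2.resize(np.clip((im[v0:v0+h,u0:u0+w]-20)*1.15,0,255).astype(np.uint8),(w*s,h*s),interpolation=cv2.INTER_CUBIC)
    # grid ticks at raw pixel centres
    for i in range(0,w,5):
        x=int((i+.5)*s); cv2.line(c,(x,0),(x,6),(0,255,255),1); cv2.putText(c,str(u0+i),(x+2,9),0,.32,(0,255,255),1)
        cv2.line(c,(x,h*s-6),(x,h*s),(0,255,255),1)
    for i in range(0,h,5):
        y=int((i+.5)*s); cv2.line(c,(0,y),(6,y),(0,255,255),1); cv2.putText(c,str(v0+i),(8,y+3),0,.32,(0,255,255),1)
        cv2.line(c,(w*s-6,y),(w*s,y),(0,255,255),1)
    return c
E
python3 - <<'E'
from cell import *
from cr import *
b=np.mean([grab_frame("top")[:,:,::-1] for _ in range(6)],0); a=np.mean([grab_frame("scene")[:,:,::-1] for _ in range(6)],0)
np.savez("avg.npz",a=a,b=b)
cv2.imwrite("pics/rest1.png",np.hstack([crop(b,299,144,33,37,12),crop(a,165,157,33,37,12)]))
cv2.imwrite("pics/mag1.png",np.hstack([crop(b,152,145,30,62,9),crop(a,272,236,58,62,9)]))
E
```

```text
(no output)
```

View pics/rest1.png

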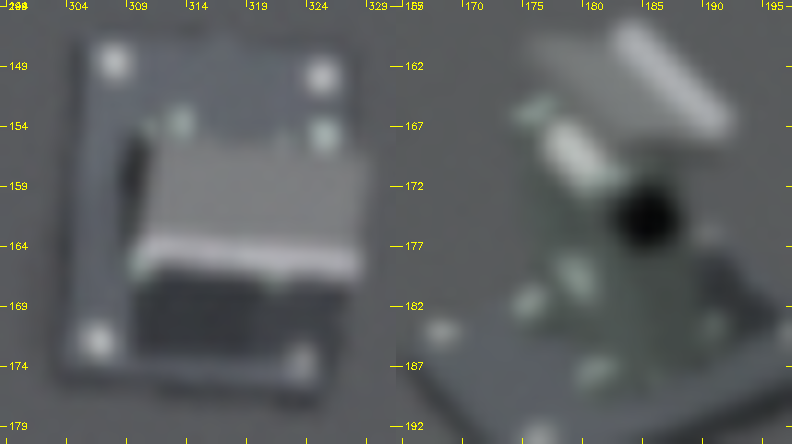

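View pics/mag1.png

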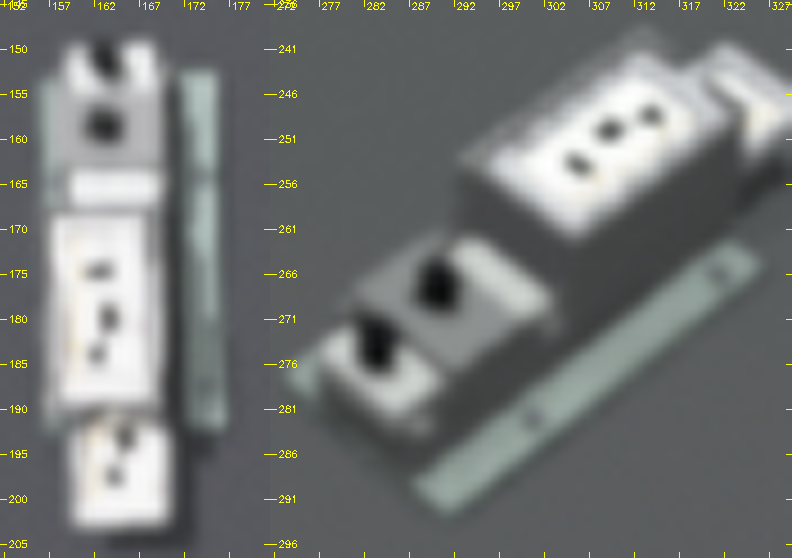

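```bash
cat > fit.py <<'E'
import numpy as np
from cell import camera_model
from scipy.optimize import least_squares
from scipy.spatial.transform import Rotation as Ro
C={n:camera_model(n) for n in("top","scene")}
def proj(n,X):
    c=C[n];p=np.atleast_2d(X)@np.array(c["R"]).T+np.array(c["t"])
    return np.c_[c["fx"]*p[:,0]/p[:,2]+c["cx"],c["fy"]*p[:,1]/p[:,2]+c["cy"]]
def back(n,uv,z):
    c=C[n];R=np.array(c["R"]);d=R.T@np.array([(uv[0]-c["cx"])/c["fx"],(uv[1]-c["cy"])/c["fy"],1]);o=-R.T@np.array(c["t"])
    return o+d*(z-o[2])/d[2]
E
cat > m1.py <<'E'
from fit import *
np.set_printoptions(precision=4,suppress=True)
# rest
T=[(150,140,.024,.026,0),(368,155,.024,-.026,0),(140,258,-.004,.026,.006),(358,275,-.004,-.026,.006),(145,236,0,.026,0),(362,250,0,-.026,0)]
S=[(530,45,.024,-.026,0),(636,147,.024,.026,0),(612,42,0,-.026,0),(715,138,0,.026,0),(735,115,-.004,.026,.006),(640,18,-.004,-.026,.006)]
T=np.array(T);S=np.array(S)
tu=np.c_[299+T[:,0]/12-.5,144+T[:,1]/12-.5];su=np.c_[165+(S[:,0]-396)/12-.5,157+S[:,1]/12-.5]
def f(p):
    R=Ro.from_euler("z",p[3])*Ro.from_euler("y",-p[4])
    return np.r_[(proj("top",R.apply(T[:,2:])+p[:3])-tu).ravel(),(proj("scene",R.apply(S[:,2:])+p[:3])-su).ravel(),(p[2]-.079)/.003,(p[4]-.52)/.2]
r=least_squares(f,[.65,-.2,.079,0,.5],loss="soft_l1");J=np.linalg.inv(r.jac.T@r.jac)
print("rest",r.x,"sd",.4*np.sqrt(np.diag(J)));print(r.fun.round(2))
# magazine + protrusion e (carrier front at x=-e)
T=[(72,525,9,.015,.034),(168,525,9,-.015,.034),(217,72,.086,-.03,.008),(227,428,-.035,-.03,.008),(42,430,-.035,.03,.008),
 (52,213,.03,.015,.058),(145,213,.03,-.015,.058),(155,402,-.03,-.015,.058),(60,402,-.03,.015,.058)]
S=[(762,262,-.035,.03,.008),(448,513,.086,.03,.008),(575,238,.03,.015,.058),(720,122,-.03,.015,.058),(640,50,-.03,-.015,.058),(490,165,.03,-.015,.058)]
T=np.array(T);S=np.array(S)
tu=np.c_[152+T[:,0]/9-.5,145+T[:,1]/9-.5];su=np.c_[272+(S[:,0]-270)/9-.5,236+S[:,1]/9-.5]
def g(p):
    R=Ro.from_euler("z",p[2]);A=T[:,2:].copy();A[:2,0]=-p[3];o=np.r_[p[:2],0]
    return np.r_[(proj("top",R.apply(A)+o)-tu).ravel(),(proj("scene",R.apply(S[:,2:])+o)-su).ravel()]
r=least_squares(g,[.6,.25,0,.066],loss="soft_l1");print("mag",r.x);print(r.fun.round(2))
k=512/800
for n,u,v in[("mat",345,288),("mat",427,292),("mat",424,369),("mat",341,366),("driver top",262,360),("driver tip",263,438),("brown",302,368),("brown2",208,351),("tweez",494,380),("dish",576,238),("chip",383,230)]:
    print(n,back("top",((u+.5)*k-.5,(v+.5)*k-.5),.004))
E
python3 m1.py
```

```text
rest [ 0.5942 -0.2227  0.0795 -0.0772  0.3644] sd [0.0004 0.0005 0.0006 0.013  0.04  ]
[ 0.15 -0.    0.05 -0.02  0.22  0.13  0.08 -0.06 -0.3   0.17 -0.42  0.23
 -0.18 -0.15 -0.47 -0.39  0.18  0.04  0.23  0.19  0.23  0.22 -0.53  0.21
  0.16 -0.78]
mag [0.5586 0.2336 0.0309 0.0701]
[ 0.18  0.2  -0.38 -0.2  -0.55 -0.36 -0.68 -0.62  0.12 -0.06 -0.04  0.31
 -0.14 -0.09 -0.78 -0.75 -0.5  -0.34  0.04 -0.16  0.14 -0.46 -0.42 -1.42
  0.72 -1.5  -0.05 -0.24 -0.65 -0.52]
mat [0.5461 0.0672 0.004 ]
mat [ 0.5368 -0.093   0.004 ]
mat [ 0.3871 -0.0851  0.004 ]
mat [0.3944 0.0755 0.004 ]
driver top [0.4074 0.2283 0.004 ]
driver tip [0.2585 0.2252 0.004 ]
brown [0.3912 0.1509 0.004 ]
brown2 [0.4257 0.333  0.004 ]
tweez [ 0.3647 -0.2202  0.004 ]
dish [ 0.6412 -0.3884  0.004 ]
chip [ 0.6604 -0.008   0.004 ]
```

```bash
cat > h.py <<'E'
from fit import *
from cell import *
np.set_printoptions(precision=4,suppress=True)
MAG=np.array([.5586,.2336]);MY=.031;FR=.0701
def down(yaw): # tool x at yaw, z down
    return Ro.from_matrix(np.array([[np.cos(yaw),np.sin(yaw),0],[np.sin(yaw),-np.cos(yaw),0],[0,0,-1]]).T)
def mag(x,y=0,z=0): return np.r_[MAG+Ro.from_euler("z",MY).apply([x,y,0])[:2],z]
# rest: a fixed at .41, z .081
SEAT=np.array([.5942,-.2227,.081]);RY=-.0772;RA=.41
def RR(a=None): return Ro.from_euler("z",RY)*Ro.from_euler("y",-(RA if a is None else a))
def resttool(flip=0):
    B=RR().as_matrix(); return Ro.from_matrix(np.c_[B[:,0],-B[:,1],-B[:,2]])*Ro.from_euler("z",np.pi*flip)
E
sed -i 's/^r=least_squares(f.*$/for a in (.40,.44,.5): \n  q=least_squares(lambda p:f([p[0],p[1],p[2],p[3],a]),[.6,-.2,.08,0]); print(a,q.x,q.cost)\nr=least_squares(f,[.65,-.2,.079,0,.5])/; s/;J=np.*$//; s/^print("rest.*$//' m1.py
python3 m1.py | head -3
python3 - <<'E'
from h import *
q0=get_qpos()
for fl in(0,1):
    print("mag",fl,ik(mag(-FR+.015,0,.033),down(MY+np.pi*fl).as_rotvec()))
    for m in (0,1,2,3): print(" mat",m,ik([.47,0,.02],down(MY+np.pi/2*m).as_rotvec()))
    B=RR(); c=SEAT+B.apply([.015,0,.004])
    print("rest",fl,ik(c,resttool(fl).as_rotvec()),ik(c+B.apply([0,0,.08]),resttool(fl).as_rotvec()))
E
```

```text
0.4 [ 0.5943 -0.2227  0.0793 -0.0755] 1.0816023670283696
0.44 [ 0.5945 -0.2227  0.0791 -0.0736] 1.3239037249084942
0.5 [ 0.5948 -0.2227  0.0789 -0.071 ] 2.066990059788764
mag 0 [-0.0161  0.5579 -0.5865  1.9387  0.4335  0.7719 -2.3894]
 mat 0 [ 0.2587  0.4163 -0.3859  2.1461  0.2638  0.6233 -1.8527]
 mat 1 [ 0.3654  0.4378 -0.506   2.1413  0.3506  0.6415 -0.3537]
 mat 2 [ 0.5451  0.4931 -0.7122  2.1338  0.5095  0.6871  1.0889]
 mat 3 [-1.1317  1.0724  1.3637  2.2017 -1.2565  1.1287 -2.1646]
rest 0 [ 0.4455  0.3899 -0.1212  2.0149 -0.1733  0.3476 -1.1541] [ 0.5317  0.229  -0.1925  2.0423 -0.1409  0.4829 -1.1833]
mag 1 [ 0.2821  0.7301 -0.9826  1.9262  0.7721  0.9195  0.51  ]
 mat 0 [ 0.2587  0.4163 -0.3859  2.1461  0.2638  0.6233 -1.8527]
 mat 1 [ 0.3654  0.4378 -0.506   2.1413  0.3506  0.6415 -0.3537]
 mat 2 [ 0.5451  0.4931 -0.7122  2.1338  0.5095  0.6871  1.0889]
 mat 3 [-1.1317  1.0724  1.3637  2.2017 -1.2565  1.1287 -2.1646]
rest 1 [ 0.7989  0.4431 -0.5321  1.9982  0.3079  0.3703  1.5821] [ 0.7888  0.257  -0.4777  2.0306  0.0219  0.4849  1.8245]
```

```bash
sed -i 's/SEAT=.*/SEAT=np.array([.5944,-.2227,.0795]);RY=-.075;RA=.42/' h.py
python3 - <<'E'
from h import *
o=down(MY+np.pi).as_rotvec()
move_pose(mag(-FR+.015,0,.14),o)
print(get_time_s(),get_ee_pos())
move_linear(mag(-FR+.015,0,.0335),.1)
f0=np.array(get_force())
gripper_close(20)
print(get_time_s(),get_opening(),np.array(get_force())-f0,get_ee_pos())
from cr import *
a=grab_frame("scene")[:,:,::-1].astype(float);b=grab_frame("top")[:,:,::-1].astype(float)
cv2.imwrite("pics/g.png",np.hstack([crop(a,272,226,66,72,6),crop(b,145,140,60,72,6)]))
E
```

```text
3.7333 [0.5042 0.2307 0.1398]
5.5 0.3467425729990859 [-0.3022 -1.1314  2.932 ] [0.5037 0.2321 0.0339]
```

View pics/g.png

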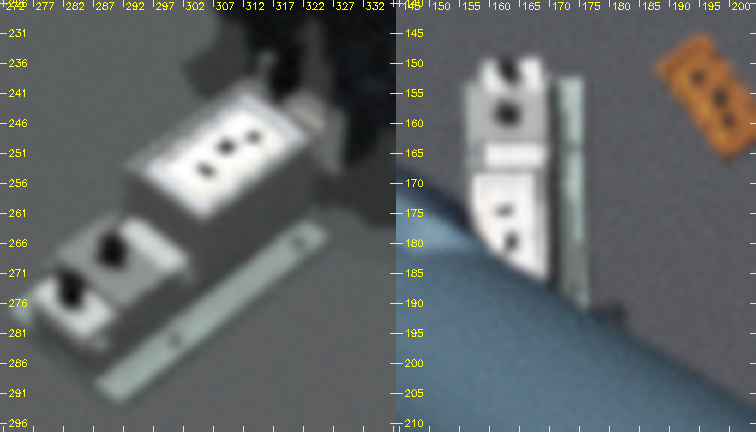

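```bash
python3 - <<'E'
from h import *
f0=np.array(get_force())
for d in (.006,.016,.026,.036,.048):
    s=move_linear(mag(-FR+.015-d,0,.0335),.04,stop_force=20)
    print(d,s,get_opening(),np.array(get_force())-f0)
    if s: break
else:
    move_linear(mag(-FR+.015-.048,0,.11),.15)
    print(get_time_s(),get_opening(),get_force())
    from cr import *
    a=grab_frame("scene")[:,:,::-1].astype(float)
    cv2.imwrite("pics/d.png",crop(a,262,196,80,100,6))
E
```

```text
0.006 False 0.3408204809299512 [ 2.9277 -0.3995  0.1707]
0.016 False 0.3398132388287652 [1.9331 0.8934 0.3065]
0.026 False 0.3410384857399057 [0.9018 1.079  1.9946]
0.036 False 0.34234751346553416 [0.3108 1.2384 0.4126]
0.048 False 0.3427333246927821 [-1.6512  0.3934 -0.6353]
8.2083 0.33972803453447076 [-0.7223  1.2094 -0.8855]
```

View pics/d.png

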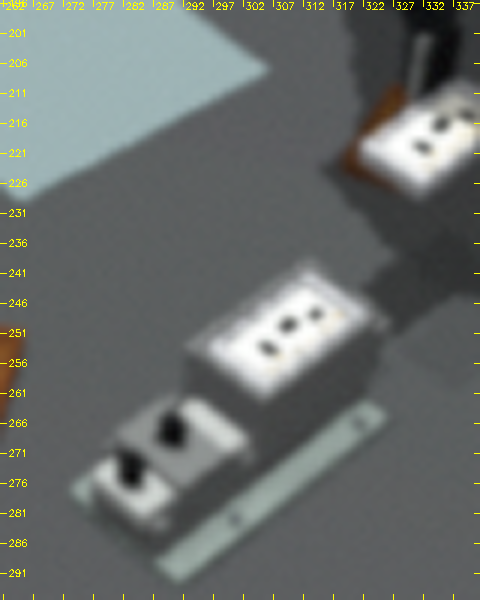

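```bash
python3 - <<'E'
from h import *
o=down(np.pi/2).as_rotvec()
move_pose([.47,.015,.11],o)
move_linear([.47,.015,.03],.1)
s=move_linear([.47,.015,.006],.02,stop_force=3)
print(s,get_ee_pos(),get_force(),get_opening())
ungrasp(); wait(.3)
print(get_ee_pos(),get_force(),get_opening())
p=np.array(get_ee_pos()); move_linear([p[0],p[1],.11],.15)
print(get_time_s())
move_pose([.47,-.0,.12],down(0).as_rotvec())
# measure open tips: nothing yet
from cr import *
a=grab_frame("scene")[:,:,::-1].astype(float);b=grab_frame("top")[:,:,::-1].astype(float)
np.savez("mat.npz",a=a,b=b)
cv2.imwrite("pics/m.png",np.hstack([crop(a,225,160,66,72,6),crop(b,210,170,66,72,6)]))
E
```

```text
True [0.4698 0.015  0.0098] [-1.1662  0.2747  4.8092] 0.3412622857187322
[0.4688 0.0148 0.0092] [-1.0842 -0.2496 -0.2203] 0.9971642137751736
12.7667
```

View pics/m.png

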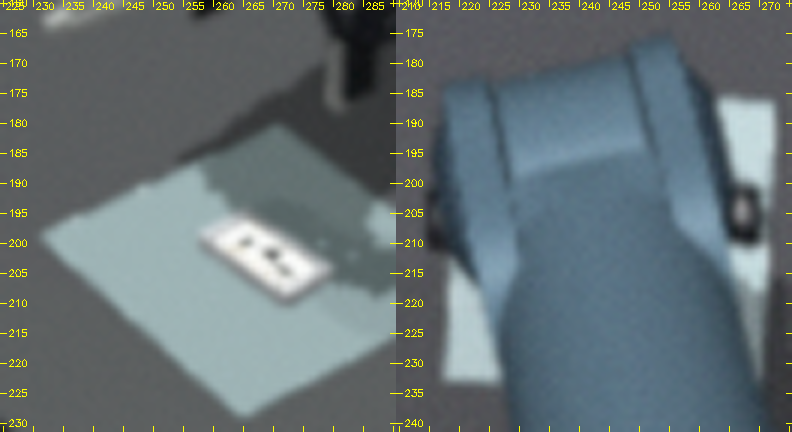

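```bash
python3 - <<'E'
from h import *
P=[back("scene",(225+u/6-.5,160+v/6-.5),.010) for u,v in[(200,233),(238,213),(332,268),(292,303)]]
c=np.mean(P,0);print(c,*P)
d=(P[2]+P[3]-P[0]-P[1]);print("len dir yaw-90",np.arctan2(d[1],d[0])-np.pi/2, np.linalg.norm(d)/2)
c=np.array([.469,0,0]) if np.linalg.norm(c[:2]-[.469,0])<.006 else c
o=down(0).as_rotvec()
move_linear([c[0],c[1],.03],.12)
s=move_linear([c[0],c[1],-.008],.02,stop_force=2.5)
print(s,get_ee_pos(),get_force(),get_time_s())
move_linear([c[0],c[1],.03],.1)
E
```

```text
[ 0.4712 -0.0015  0.01  ] [ 0.4844 -0.0334  0.01  ] [ 0.4603 -0.0331  0.01  ] [0.4542 0.0269 0.01  ] [0.4857 0.0333 0.01  ]
len dir yaw-90 0.03905790801645548 0.06340808093042426
True [ 0.469  -0.     -0.0031] [0.2407 0.2481 5.1203] 16.525
```

```bash
python3 - <<'E'
from h import *
f0=np.array(get_force())
move_linear([.469,0,.006],.06)
gripper_close(25)
print(get_opening(),np.array(get_force())-f0,get_ee_pos())
move_linear([.469,0,.13],.15)
print(get_opening(),get_force(),get_time_s())
o=resttool(0).as_rotvec();B=RR()
T=lambda x,z,y=0: SEAT+B.apply([.015+x,y,.004+z])
move_pose(T(.005,.09),o)
move_linear(T(.005,.03),.1)
print(get_opening(),get_ee_pos(),T(.005,.03),get_force(),get_time_s())
from cr import *
a=grab_frame("scene")[:,:,::-1].astype(float);b=grab_frame("top")[:,:,::-1].astype(float)
cv2.imwrite("pics/r.png",np.hstack([crop(a,155,130,50,70,8),crop(b,295,135,48,70,8)]))
E
```

```text
0.6911592650565853 [-1.1324  0.9679  2.6038] [ 0.4695 -0.      0.0065]
0.6920667924829484 [0.6924 0.4108 0.0693] 18.9083
0.693178143451209 [ 0.5991 -0.2226  0.1189] [ 0.5988 -0.223   0.1187] [-0.1164 -0.3465  0.0129] 20.6333
```

View pics/r.png

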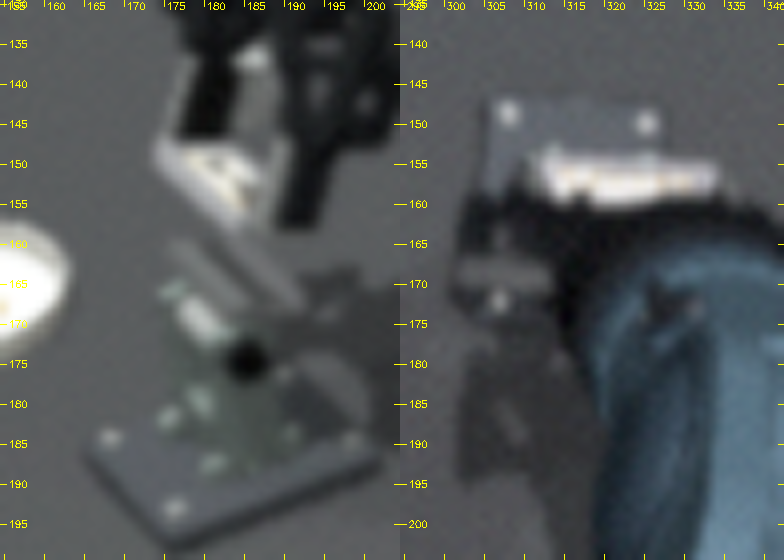

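```bash
python3 - <<'E'
from h import *
c=np.array(get_ee_pos());B=Ro.from_rotvec(get_orientation())*Ro.from_euler("x",np.pi)
print(B.as_matrix())
for z in(.004,-.004):
  X=[c+B.apply([x,y,z]) for x in(.015,-.015) for y in(.03,-.03)]
  t=proj("top",X);s=proj("scene",X)
  print("top px",((t-[295,135]+.5)*8+[400,0]).round(0).tolist()); print("scene px",((s-[155,130]+.5)*8).round(0).tolist())
B=RR()
X=[SEAT+B.apply(v) for v in[(.024,.026,0),(.024,-.026,0),(0,.026,0),(0,-.026,0)]]
print("bed scene px",((proj("scene",X)-[155,130]+.5)*8).round(0).tolist())
E
```

```text
[[ 0.91    0.075  -0.4078]
 [-0.0682  0.9972  0.0312]
 [ 0.409  -0.0006  0.9125]]
top px [[539.0, 159.0], [712.0, 170.0], [530.0, 242.0], [701.0, 254.0]]
scene px [[242.0, 213.0], [162.0, 138.0], [315.0, 217.0], [233.0, 144.0]]
top px [[537.0, 153.0], [708.0, 165.0], [527.0, 236.0], [697.0, 247.0]]
scene px [[236.0, 233.0], [156.0, 158.0], [309.0, 237.0], [228.0, 164.0]]
bed scene px [[237.0, 308.0], [168.0, 242.0], [294.0, 310.0], [225.0, 245.0]]
```

```bash
python3 - <<'E'
from h import *
B=RR()
loc=lambda p: B.inv().apply(np.array(p)-SEAT)-[.015,0,.004]
T=lambda x,z,y=0: SEAT+B.apply([.015+x,y,.004+z])
f=lambda: B.inv().apply(get_force())
s=move_linear(T(.004,-.008),.02,stop_force=2)
p=loc(get_ee_pos());print(s,p,f(),get_wrist_torque())
if s:
    s=move_linear(T(-.008,p[2]),.015,stop_force=4)
    print(s,loc(get_ee_pos()),f(),get_opening(),get_time_s())
from cr import *
a=grab_frame("scene")[:,:,::-1].astype(float);b=grab_frame("top")[:,:,::-1].astype(float)
cv2.imwrite("pics/r2.png",np.hstack([crop(a,155,130,50,70,8),crop(b,295,135,48,70,8)]))
E
```

```text
True [0.0041 0.     0.0018] [0.3104 0.2863 3.8598] [0.0162 0.3635 0.027 ]
True [ 0.0002 -0.0001  0.0019] [1.6929 0.0874 1.8552] 0.6911998823113615 22.45
```

View pics/r2.png

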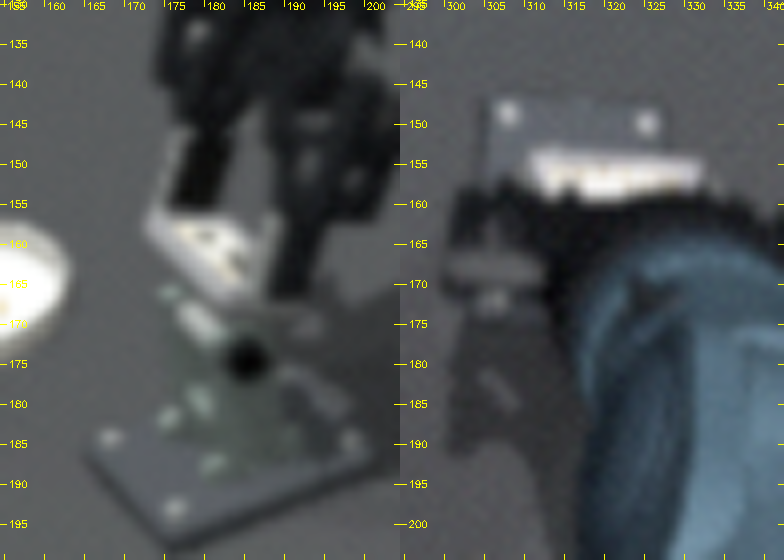

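```bash
python3 - <<'E'
from h import *
B=RR()
loc=lambda p: B.inv().apply(np.array(p)-SEAT)-[.015,0,.004]
T=lambda x,z,y=0: SEAT+B.apply([.015+x,y,.004+z])
f=lambda: B.inv().apply(get_force())
s=move_linear(T(-.006,.0019),.015,stop_force=6)
p=loc(get_ee_pos()); print(s,p,f(),get_wrist_torque())
# ease pressure on the fence and the bed, then let go
wait(.2); print(f())
ungrasp(); wait(.4)
q=loc(get_ee_pos());print(q,f(),get_opening())
move_linear(T(q[0],.10),.08)
move_pose([.40,-.05,.32],down(0).as_rotvec())
print(get_time_s(),get_force())
from cr import *
a=np.mean([grab_frame("scene")[:,:,::-1] for _ in range(4)],0);b=np.mean([grab_frame("top")[:,:,::-1] for _ in range(4)],0)
np.savez("end.npz",a=a,b=b)
cv2.imwrite("pics/e.png",np.hstack([crop(a,160,145,40,50,10),crop(b,298,140,38,50,10)]))
E
```

```text
True [ 0.0002 -0.0001  0.0019] [ 0.8677 -0.9577  1.2403] [ 0.0216  0.1495 -0.0029]
[ 1.0197 -1.2346  1.9938]
[ 0.0004 -0.0001  0.002 ] [ 0.8382  1.1646 -0.0743] 0.9985442949099986
26.2833 [-0.708  -0.5448  0.5531]
```

View pics/e.png

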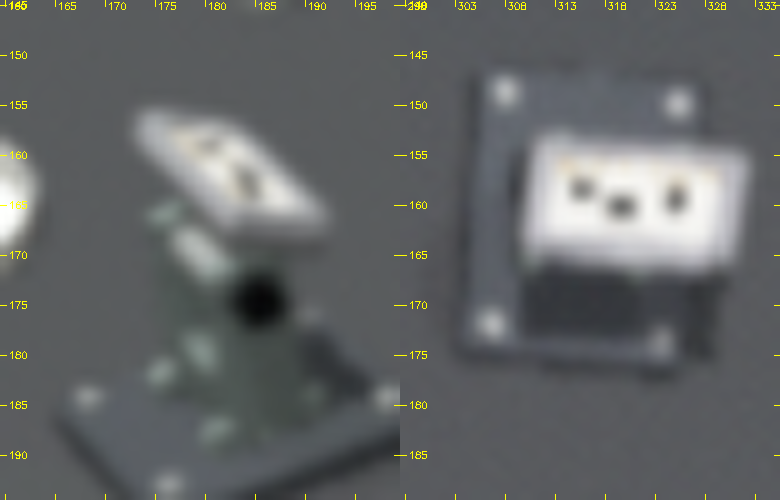

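```bash
python3 - <<'E'
from h import *
import cv2
B=RR();S=SEAT+B.apply([0,0,.0018])
for g in(0,.003):
  X=[S+B.apply(v) for v in[(.03+g,.03,.008),(.03+g,-.03,.008),(g,.03,.008),(g,-.03,.008),(.03+g,.03,0),(.03+g,-.03,0)]]
  print(g,"top",((proj("top",X)-[298,140]+.5)*10+[400,0]).round(0).tolist()); print("  scene",((proj("scene",X)-[160,145]+.5)*10).round(0).tolist())
d=np.load("end.npz");b=d["b"].mean(2)
# intensity profiles across the slope in the top view, and along the fence
for u in(313,316,319,322,325): print("col",u,b[150:172,u].round(0).astype(int).tolist())
print("row 159",b[159,306:336].astype(int).tolist())
d0=np.load("avg.npz")["b"].mean(2)
for u in(313,319,325): print("before col",u,d0[150:172,u].astype(int).tolist())
E
```

```text
0 top [[529.0, 144.0], [740.0, 158.0], [518.0, 246.0], [727.0, 259.0], [526.0, 137.0], [735.0, 151.0]]
  scene [[244.0, 210.0], [144.0, 115.0], [334.0, 213.0], [233.0, 120.0], [236.0, 235.0], [137.0, 140.0]]
0.003 top [[530.0, 134.0], [741.0, 148.0], [519.0, 236.0], [728.0, 249.0], [527.0, 127.0], [737.0, 141.0]]
  scene [[234.0, 209.0], [135.0, 114.0], [325.0, 213.0], [224.0, 119.0], [227.0, 235.0], [128.0, 139.0]]
col 313 [110, 111, 121, 148, 175, 189, 200, 209, 216, 221, 225, 227, 223, 203, 168, 131, 94, 74, 70, 69, 70, 70]
col 316 [111, 110, 113, 128, 161, 190, 212, 198, 152, 154, 212, 231, 228, 210, 182, 160, 120, 82, 70, 69, 68, 70]
col 319 [109, 109, 112, 124, 152, 184, 216, 230, 227, 185, 136, 162, 209, 211, 193, 179, 138, 88, 70, 69, 70, 70]
col 322 [111, 111, 111, 120, 148, 187, 217, 229, 232, 228, 225, 227, 228, 216, 200, 186, 153, 114, 87, 80, 78, 78]
col 325 [172, 147, 115, 116, 148, 182, 207, 212, 181, 138, 139, 195, 225, 224, 208, 186, 151, 106, 81, 78, 78, 80]
row 159 [104, 104, 97, 81, 121, 180, 201, 221, 219, 166, 153, 187, 201, 184, 181, 202, 228, 226, 191, 138, 171, 225, 231, 220, 196, 178, 138, 106, 101, 99]
before col 313 [110, 111, 117, 135, 142, 132, 128, 129, 130, 130, 129, 130, 132, 147, 166, 145, 101, 74, 70, 71, 69, 70]
before col 319 [109, 109, 109, 109, 109, 111, 123, 129, 130, 130, 130, 130, 130, 138, 160, 170, 135, 89, 70, 70, 72, 71]
before col 325 [171, 147, 114, 117, 149, 157, 143, 129, 129, 130, 130, 131, 131, 133, 149, 168, 148, 107, 83, 77, 78, 79]
```

```bash
python3 - <<'E'
from h import *
B=RR();S=SEAT+B.apply([0,0,.0018])
P=lambda x,z: S+B.apply([x,0,z])
loc=lambda p: B.inv().apply(np.array(p)-S)
o=resttool(0).as_rotvec()
gripper_close()
move_pose(P(.055,.08),o)
move_linear(P(.055,.0105),.1)
f0=np.array(get_force())
s=move_linear(P(.036,.0105),.015,stop_force=3)
print(s,loc(get_ee_pos()),B.inv().apply(np.array(get_force())-f0))
move_linear(P(.055,.0105),.1); move_linear(P(.055,.08),.15)
move_pose([.40,-.05,.32],down(0).as_rotvec())
print(get_time_s())
from cr import *
a=np.mean([grab_frame("scene")[:,:,::-1] for _ in range(4)],0);b=np.mean([grab_frame("top")[:,:,::-1] for _ in range(4)],0)
cv2.imwrite("pics/e2.png",np.hstack([crop(a,160,145,40,50,10),crop(b,298,140,38,50,10)]))
b0=np.load("end.npz")["b"].mean(2);b=b.mean(2)
for u in(313,319,322,325): print(u,b0[151:169,u].astype(int).tolist(),"\n   ",b[151:169,u].astype(int).tolist())
E
```

```text
True [ 0.0417 -0.      0.0107] [ 1.8841 -0.7601 -0.4021]
32.4833
313 [110, 120, 147, 174, 189, 200, 208, 216, 221, 225, 227, 223, 203, 167, 130, 94, 74, 70] 
    [111, 120, 148, 172, 183, 196, 210, 217, 221, 225, 227, 222, 202, 166, 130, 94, 74, 71]
319 [109, 112, 123, 152, 184, 216, 230, 226, 184, 135, 161, 208, 211, 192, 178, 137, 88, 70] 
    [109, 112, 124, 153, 184, 216, 229, 226, 185, 135, 161, 208, 209, 193, 178, 137, 89, 71]
322 [111, 110, 120, 148, 186, 217, 228, 232, 228, 225, 226, 227, 216, 200, 186, 153, 114, 86] 
    [111, 111, 119, 148, 186, 216, 228, 231, 227, 224, 226, 227, 216, 199, 184, 152, 113, 87]
325 [146, 115, 115, 147, 181, 206, 211, 181, 138, 139, 194, 224, 224, 207, 186, 150, 106, 81] 
    [148, 115, 115, 146, 181, 206, 211, 181, 138, 139, 195, 225, 224, 208, 186, 150, 107, 82]
```

View pics/e2.png

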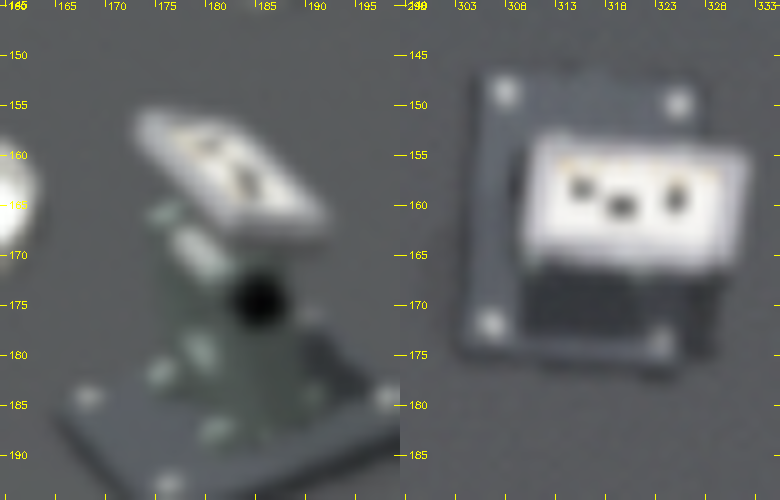

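```bash
python3 - <<'E'
from cell import *
print(get_force(),get_time_s()); sign_off()
E
```

```text
[-0.00231145  0.06051721  0.6575513 ] 32.8833
the job is handed in; nothing more can be done
```

The bottom carrier is on the tilting rest, circuit side up and against the fence. I handed the job in at 32.9 s of the 54 s; no verdict is reported. I drew it 48 mm level out of the mouth, laid it flat on the mat and retook it by its short ends. I then lowered it onto the bed under force control, pushed it to the fence and let go.

**Fence:** the pictures alone suggested a gap of 1 to 2.7 mm, and the limit is 3 mm. I therefore pushed it once with closed fingers, stopping at 3 N. It did not move (image profiles the same before and after), so I take it to be against the fence.

**Centring:** the last picture puts it about 2 mm off the fence's middle, against the 6 mm allowed. It looks flat and parallel to the fence.

**Bed height:** the carrier touched the bed 1.8 mm higher than I had measured from the pictures. That fits the rest's stated hinge height if the slope is about 0.41 rad. I estimated the slope only roughly.

**Stack:** the three carriers were still level and in place in the picture taken right after the draw. I did not look at them again, and the arm did not go back there.

**Other things on the bench:** I did not check their positions individually at the end. No move was planned near them, and the force readings showed no unexpected contact.

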